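Nest three shop pans on one hook

ROBOT

A 6-joint arm with a two-finger parallel gripper is mounted at the origin on the work surface. World frame = base frame: x ahead of the robot, y to its left, z up, the work surface at z = 0. Lengths are in mm, angles in rad, forces in N, time in s.
With the tool pointing down it reaches from about 275 to 1000 mm from the base axis. Payload 8.4 kg.
Tool frame: the origin (TCP) lies midway between the tips of the shut fingers; the grasp point (between the pads) lies 19 mm behind it; z points along the fingers, x is the direction in which the jaws open and shut, and the axes are right-handed (so a half turn about z gives the same grasp; the last joint's range is limited). The gripper opens to 85 mm and grips with 20 to 120 N. Pads are 22 mm wide; open, the fingers measure 114 mm over their backs; the gripper's body (76 mm by 85 mm) begins 54 mm behind the grasp point. The pads swing forward as they close: fully open they stand 13 mm farther back than shut.
Start: joints at [1.193, 0.353, 1.633, -0, 1.155, -0.002], TCP at [229.384, 581.387, 231.281] pointing down, gripper open.
Joint ranges: [-2.63, 2.63], [-0.92, 2.1], [0.06, 2.66], [-1.3, 4.44], [0, 2.69], [-3.02, 3.02]. Speed limits (rad/s): [2.22, 2.22, 2.79, 3.14, 3.14, 3.14].

INTERFACE

Orientations are given as a unit quaternion [x, y, z, w].
In Python, from workcell import sense, read_camera, camera_model, close_job gives the robot as it stands.
- The arm moves only by the tool apply_moves, never from a script. Its argument "series" is a list of rows, each a list of 7 numbers: the shift along the tool's x, y, z in units of 40 mm (1.0 is 40 mm), then the turn, a rotation vector about the tool's x, y, z in units of 5 degrees (1.0 is 5 degrees), then the closure in counts, from 0 (fully open) to 255 (shut). In form: [[tx, ty, tz, rx, ry, rz, grip], ...]. A call has 1 to 8 rows; each row shifts and turns the commanded pose from where the row before left it, along the tool's axes as they then stand; what a row does not reach is not made up. A row lasts 1/10 s, in which the tool goes at most 50 mm and 8.59 degrees, less where a joint would pass 70% of its speed; a pose out of reach is approached as far as the arm can. A call is refused whole if a number of a shift passes 1 or a number of a turn 1, either way. A call with a gripper value outside its range is refused whole. The fingers move at their own pace and stop on an object; "grip_force" is the grip in N (left out, the last holds). Time passes only in rows, so rows that do not move let the fingers close. It gives the time, the measured TCP pose, the force and the opening at its end, in the units of the state.
- sense(): the state, without advancing time (a new reading comes with each control period).
- read_camera(name): name is "scene" or "top" or "wrist"; returns (picture, depth): 400x640x3 uint8, red, green, blue; 400x640 float32, mm along the optical axis (not along the pixel's ray), 0 where there is no reading.
- camera_model(name): a dict with "intrinsics" (3x3 intrinsics, pixels), "xyz" and "rotation" of the camera in the world; the wrist camera has in their place "tool_from_camera" (4x4, takes a point from camera to tool coordinates, whose origin is the TCP and whose axes are the tool frame's). Camera axes: x right, y up, looking along -z (the intrinsics and any distortion apply to the point x, -y, -z); pixel columns grow to the right and rows downward; lengths in mm; the calibration is good to about 2 mm. The wrist camera is an equidistant fisheye: a pixel r from the principal point sees the ray r / f radians off the axis. A picture is of the moment at which its call begins: read the wrist's pose just before it. camera_model takes no time and is no camera call.
- close_job(): hands the job in, once; it reports no verdict.
The state is a dict: "time_s": time; "q": joint angles; "joint_vel": joint speeds; "tau": joint torques, N m; "eef_pos": TCP position; "tool_rot": TCP orientation; "wrist_force": force on the tool from outside, world axes, zero at the start; "wrist_torque": the same for the moment, N m; "grip_width": opening from 0.0 (shut) to 1.0 (fully open).
Only numpy, scipy, OpenCV 4.12 (cv2) and the standard library are available. Lean on these libraries where they do the work, as an engineer would, in place of code of your own. Each camera call takes 0.05 s, during which the arm holds its last target. There are 200 camera calls.

TASK

Put the three steel pans away on the hook, nested one inside the other, open sides towards the hook's tip: hang the largest first by its wire eye and slide it fully home against the stop, then the middle one inside it, then the smallest, each slid back along the prong until its wooden grip meets the one behind. Feel your way: never push hard on the hook or drop a pan hard onto it, and leave the jar and tools where they are.

Things in the scene. Friction and masses are not known exactly. Their poses are not given: they have to be found in the camera images.
- hook: fixed wooden stand, base 130 x 130 x 16 mm, post 36 mm wide, 206 mm tall. Origin on the bench below the middle of the post's front face, z up. A round steel prong, 8 mm thick, points level along -x, 179 mm from the post's front to its tip; the last 7 mm turn up by 4 mm. The spring-steel prong sags 0.4 mm per newton; a push of more than 24 N damages it
- hook_root (a point): nominal start of the prong's axis at the post's front face, z = 200 mm, axes as the stand's. NOT measured: the prong's clamp may be set up to 3 mm higher or lower. Nothing on the stand rises more than 10 mm above the prong
- stop: small fixed steel bracket on the post's front, 35 mm below the prong (origin on the post's face), with a stop plate on sliding rods: 22 mm wide, upright, 8 to 54 mm below the prong. NOT measured: its face towards the tip is clamped anywhere from 50 to 74 mm from the post; feel for it with the largest pan, whose grip bears on it when home. Its cushion yields 0.25 mm per newton, 6 mm at most
- pan_large: largest of three open steel box pans, 100 mm wide (y), 80 tall (z), 40 deep (x), walls 3 mm, 320 g +-20%, standing on edge, grip and eye on top, open side to its -x. Origin on the underside, below the grip's axis; pan spans x -29 to +11 mm. A bent 8 mm rod joins the rim to the upright wooden grip
- pan_large_grip (a point): on the axis of the largest pan's wooden grip, at z = 120 of the pan. The grip is 28 mm wide (y), 24 thick (x), from z = 90 to 132 mm. A good place to pinch it across its width from above; nothing rises more than 46 mm above this point
- pan_large_eye (a point): in the largest pan's wire eye (wire 5 mm, in the y-z plane), where the prong's axis lies when the pan hangs, 22 mm above the grip's top (z = 132+22). The opening is 18 mm wide and 20 mm high above the grip's top, then narrows like a roof (outer apex at z = 166). To thread it, have the prong's axis 10 to 12 mm below this point
- pan_large_mid (a point): at half the largest pan's height, below its grip's axis; axes as the pan's. Nested, grips touch face to face, so neighbours' eyes and mids are 24 mm apart along the prong; between a pan and the wall round it there are then 5 mm all round, so it must hang on the prong, not be raised, before it enters the larger pan
- pan_medium: middle of three open steel box pans, 84 mm wide (y), 64 tall (z), 40 deep (x), walls 3 mm, 250 g +-20%, standing on edge, grip and eye on top, open side to its -x. Origin on the underside, below the grip's axis; pan spans x -29 to +11 mm. A bent 8 mm rod joins the rim to the upright wooden grip
- pan_medium_grip (a point): on the axis of the middle pan's wooden grip, at z = 112 of the pan. The grip is 28 mm wide (y), 24 thick (x), from z = 82 to 124 mm. A good place to pinch it across its width from above; nothing rises more than 46 mm above this point
- pan_medium_eye (a point): in the middle pan's wire eye (wire 5 mm, in the y-z plane), where the prong's axis lies when the pan hangs, 22 mm above the grip's top (z = 124+22). The opening is 18 mm wide and 20 mm high above the grip's top, then narrows like a roof (outer apex at z = 158). To thread it, have the prong's axis 10 to 12 mm below this point
- pan_medium_mid (a point): at half the middle pan's height, below its grip's axis; axes as the pan's. Nested, grips touch face to face, so neighbours' eyes and mids are 24 mm apart along the prong; between a pan and the wall round it there are then 5 mm all round, so it must hang on the prong, not be raised, before it enters the larger pan
- pan_small: smallest of three open steel box pans, 68 mm wide (y), 48 tall (z), 40 deep (x), walls 3 mm, 180 g +-20%, standing on edge, grip and eye on top, open side to its -x. Origin on the underside, below the grip's axis; pan spans x -29 to +11 mm. A bent 8 mm rod joins the rim to the upright wooden grip
- pan_small_grip (a point): on the axis of the smallest pan's wooden grip, at z = 104 of the pan. The grip is 28 mm wide (y), 24 thick (x), from z = 74 to 116 mm. A good place to pinch it across its width from above; nothing rises more than 46 mm above this point
- pan_small_eye (a point): in the smallest pan's wire eye (wire 5 mm, in the y-z plane), where the prong's axis lies when the pan hangs, 22 mm above the grip's top (z = 116+22). The opening is 18 mm wide and 20 mm high above the grip's top, then narrows like a roof (outer apex at z = 150). To thread it, have the prong's axis 10 to 12 mm below this point
- pan_small_mid (a point): at half the smallest pan's height, below its grip's axis; axes as the pan's. Nested, grips touch face to face, so neighbours' eyes and mids are 24 mm apart along the prong; between a pan and the wall round it there are then 5 mm all round, so it must hang on the prong, not be raised, before it enters the larger pan
- jar: bystander: closed glass jar, 60 mm wide, 85 mm tall, origin under its centre
- chisel: bystander: hand tool with a round wooden handle and slim steel blade, 200 mm long, lying along its x
- mallet: bystander: hammer with wooden handle, 280 mm long, lying along its x

How it is judged:
By the outcome, as a careful person would: the job done as asked, in the order asked, and still so for the second after the job is handed in, with the robot touching nothing.
It also fails if it takes over 72 s, if anything falls off the work surface, if the arm or the gripper's body presses on something with over 40 N, if the wrist force passes 120 N, or if a joint passes its speed limit or range.

## Working session

There is one attempt and no reset: what is moved stays moved. The work goes in short steps, Python scripts to look and compute and a tool call to move; the robot and the scene stay as the last step left them, time stands still between calls to the robot, and variables do not carry over. Pictures are saved under pics/ and viewed, about 8 in all and at most 12, crops included, and the job is handed in when it is done.

Besides the shell and the picture viewer there is one more tool, called after "Call:" in YAML: its name, and indented under it one key for each argument. apply_moves: Moves the arm, as the interface text tells. Its arguments: {"type":"object","properties":{"series":{"type":"array"},"grip_force":{"type":"number"}},"required":["series"]}

```bash
mkdir -p pics; ls
cat > h.py <<'E'
import numpy as np, cv2
from workcell import sense, read_camera, camera_model
def world(name,d,s=None):
    m=camera_model(name); K=np.array(m["intrinsics"])
    v,u=np.mgrid[0:400,0:640]
    P=np.stack([(u-K[0,2])/K[0,0]*d,-(v-K[1,2])/K[1,1]*d,-d],-1)
    return P@np.array(m["rotation"]).T+np.array(m["xyz"])
E
python3 - <<'E'
from h import *
for n in("scene","top"):
    p,d=read_camera(n); np.savez(""+n,p=p,d=d); cv2.imwrite(f"pics/{n}0.png",p[...,::-1]); m=camera_model(n); print(n,m)
print(sense())
E
```

```text
pics
scene {'intrinsics': array([[515.72795545,   0.        , 314.41338242],
       [  0.        , 515.72795545, 200.00358819],
       [  0.        ,   0.        ,   1.        ]]), 'xyz': array([1094.95637185,  454.71692737, 1330.16160073]), 'rotation': array([0.10196053, 0.24262192, 0.88778834, 0.37758511])}
top {'intrinsics': array([[458.97566695,   0.        , 315.59059787],
       [  0.        , 458.97566695, 201.22447019],
       [  0.        ,   0.        ,   1.        ]]), 'xyz': array([ 450.01594283,  -69.65118193, 1296.65269049]), 'rotation': array([ 0.03486135, -0.03680969, -0.69697181,  0.71530415])}
{'time_s': 0.1, 'q': array([ 1.19259389e+00,  3.53582385e-01,  1.63403633e+00,  1.70272883e-05,
        1.15521989e+00, -2.38933424e-03]), 'joint_vel': array([ 0.0002734 , -0.00083423, -0.00198045, -0.00020442,  0.00027624,
       -0.00116155]), 'tau': array([-1.60643649e-03, -6.06356907e+01, -3.42821038e+01, -5.18112427e-05,
        3.76194963e-03,  3.00217221e-05]), 'eef_pos': array([229.226689  , 580.99456187, 230.64460673]), 'tool_rot': array([ 8.26751134e-01,  5.62567484e-01, -5.20245491e-04,  3.42787578e-04]), 'wrist_force': array([ 0.43468072,  0.1283319 , -0.09965219]), 'wrist_torque': array([ 0.03710408,  0.03211728, -0.02357802]), 'grip_width': 0.9996768266117506}
```

View pics/scene0.png

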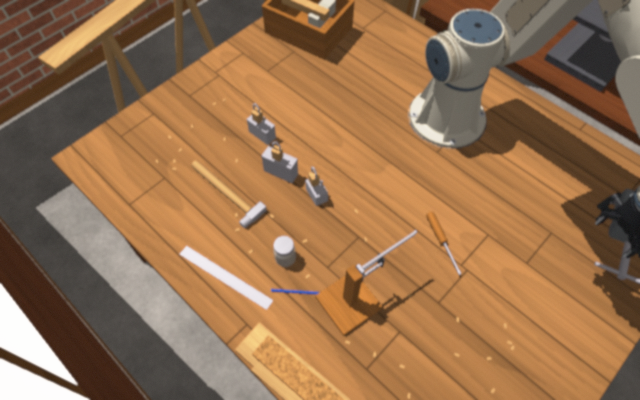

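View pics/top0.png

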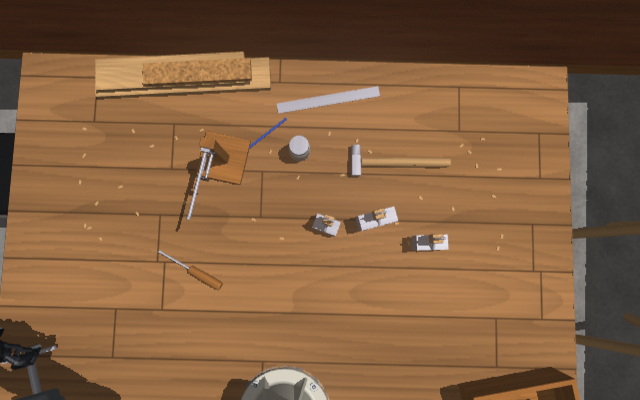

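The scene picture shows the hook at about (365,280), with pans at (262,128), (280,165) and (316,190). In the top view the prong runs from (207,150) to (190,218), and the pans are at (326,225), (378,219) and (432,242).

```bash
cat > h.py <<'E'
import numpy as np, cv2
from scipy.spatial.transform import Rotation as R
from workcell import sense, read_camera, camera_model
def world(name,d):
    m=camera_model(name); K=np.array(m["intrinsics"])
    v,u=np.mgrid[0:400,0:640]
    P=np.stack([(u-K[0,2])/K[0,0]*d,-(v-K[1,2])/K[1,1]*d,-d],-1)
    return R.from_quat(m["rotation"]).apply(P.reshape(-1,3)).reshape(400,640,3)+np.array(m["xyz"])
E
python3 - <<'E'
from h import *
ims=[]
for n,boxes in(("top",[(170,120,90,110),(300,195,160,65)]),("scene",[(300,210,130,130),(235,90,105,125)])):
    f=np.load(n+".npz"); p,d=f["p"],f["d"]; W=world(n,d)
    ok=d>0
    print(n,"table z",np.median(W[...,2][ok]))
    for (x,y,w,h) in boxes:
        ims.append(cv2.resize(p[y:y+h,x:x+w],(400,300),interpolation=cv2.INTER_CUBIC))
    m=(ok&(W[...,2]>25)&(W[...,2]<280)&(W[...,0]>250)&(W[...,0]<800)&(abs(W[...,1])<460)).astype(np.uint8)
    k,l,s,c=cv2.connectedComponentsWithStats(m)
    for i in range(1,k):
        if s[i,4]>25:
            Q=W[l==i]; top=Q[Q[:,2]>Q[:,2].max()-25]
            (cc,sz,a)=cv2.minAreaRect(Q[:,:2].astype(np.float32))
            print(s[i],"zmax",Q[:,2].max().round(),"mean",Q.mean(0).round(),"rect",np.round(cc),np.round(sz),round(a,1),"top",top.mean(0).round())
cv2.imwrite("pics/crops.png",np.vstack([np.hstack(ims[:2]),np.hstack(ims[2:])])[...,::-1])
print(camera_model("wrist"))
E
```

```text
top table z -0.4661224061617304
[187 137  42  83 801] zmax 212.0 mean [652. 199. 173.] rect [610. 215.] [ 37. 202.] 77.0 top [638. 205. 204.]
[288 136  22  25 420] zmax 92.0 mean [718. -22.  77.] rect [721. -21.] [56. 56.] 44.9 top [723. -21.  85.]
[351 145  10  31 149] zmax 34.0 mean [ 694. -181.   28.] rect [ 699. -181.] [85. 25.] 1.0 top [ 694. -181.   28.]
[386 159  62   7 191] zmax 33.0 mean [ 699. -357.   27.] rect [ 698. -352.] [ 17. 172.] 1.5 top [ 699. -357.   27.]
[356 207  42  24 608] zmax 170.0 mean [ 532. -233.   90.] rect [ 533. -237.] [ 41. 100.] 16.4 top [ 541. -233.  160.]
[312 214  29  22 393] zmax 154.0 mean [ 514. -101.   69.] rect [ 515. -102.] [68. 41.] 70.9 top [ 523. -104.  144.]
[413 234  35  17 524] zmax 161.0 mean [ 473. -378.   79.] rect [ 474. -386.] [41. 86.] 3.9 top [ 481. -382.  151.]
[193 270  28  20 100] zmax 32.0 mean [356. 221.  27.] rect [357. 221.] [82. 18.] 63.1 top [356. 221.  27.]
scene table z -0.9258840929335292
[247 104  29  37 545] zmax 158.0 mean [ 482. -373.   72.] rect [ 473. -384.] [47. 90.] 3.3 top [ 483. -380.  146.]
[262 142  36  37
[... 493 characters left out ...]
 162.] rect [614. 221.] [ 38. 202.] 74.4 top [646. 208. 203.]
[274 237  22  28 493] zmax 91.0 mean [731. -13.  71.] rect [727. -17.] [56. 56.] 31.2 top [727. -18.  83.]
{'intrinsics': array([[309.70691629,   0.        , 321.70315411],
       [  0.        , 309.70691629, 201.28843041],
       [  0.        ,   0.        ,   1.        ]]), 'tool_from_camera': array([[ 9.99999983e-01,  8.51298358e-06, -1.84024228e-04,
         1.22234068e-01],
       [-4.71774492e-05, -9.53785700e-01, -3.00487664e-01,
        -7.72588927e+01],
       [-1.78077723e-04,  3.00487668e-01, -9.53785683e-01,
        -1.42853771e+02],
       [ 0.00000000e+00,  0.00000000e+00,  0.00000000e+00,
         1.00000000e+00]])}
```

View pics/crops.png

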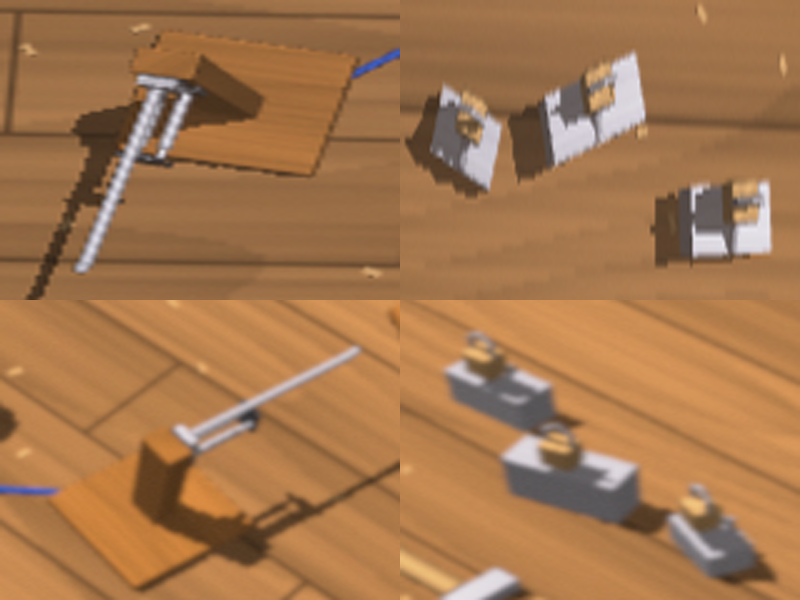

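The crops show the prong running from the post towards the robot, with the stop plate below it. All three pans stand upright with their grips on the far (+x) side. Next I'll fit the prong and the pans' yaws in both views.

```bash
cat >> h.py <<'E'
def rot(yaw):  # tool down, tool x at yaw (deg)
    a=np.radians(yaw); x=np.array([np.cos(a),np.sin(a),0]); z=np.array([0,0,-1.])
    return R.from_matrix(np.stack([x,np.cross(z,x),z],1))
def go(p,yaw,s=None):
    s=s or sense(); T=R.from_quat(s["tool_rot"]); t=np.array(s["eef_pos"])
    if yaw is None: G=T
    else: G=rot(yaw)
    rv=np.degrees((T.inv()*G).as_rotvec())/5
    dT=T.inv().apply(np.array(p)-t)/40; dG=G.inv().apply(np.array(p)-t)/40
    print("units: shift in present frame",dT.round(2),"| turn",rv.round(2),"| shift in goal frame",dG.round(2))
def st():
    s=sense(); T=R.from_quat(s["tool_rot"]).as_matrix()
    print("t",round(s["time_s"],2),"tcp",np.round(s["eef_pos"],1),"yaw",round(np.degrees(np.arctan2(T[1,0],T[0,0])),2),"tilt z",T[:,2].round(4),"F",np.round(s["wrist_force"],2),"w",round(s["grip_width"]*85,1))
E
python3 - <<'E'
from h import *
for n in("top","scene"):
    f=np.load(n+".npz"); p,d=f["p"].astype(int),f["d"]; W=world(n,d); X,Y,Z=np.moveaxis(W,-1,0)
    m=(d>0)&(Z>185)&(Z<225)&(X>480)&(X<640)&(abs(Y-220)<80)
    Q=W[m]; vx,vy,x0,y0=cv2.fitLine(Q[:,:2].astype(np.float32),cv2.DIST_HUBER,0,.01,.01).ravel()
    if vx<0: vx,vy=-vx,-vy
    s=(Q[:,:2]-[x0,y0])@[vx,vy]; print(n,"prong yaw",np.degrees(np.arctan2(vy,vx)),"tip",[x0+vx*s.min(),y0+vy*s.min()],"at x=600 y",y0+vy/vx*(600-x0),"resid",(((Q[:,:2]-[x0,y0])@[-vy,vx]).std()))
    b=(Q[:,0]>530); print(" z med",np.median(Q[b,2]),"z top85",np.percentile(Q[b,2],85))
    # wooden grips of pans: brown-ish and Z>75
    wood=(p[...,0]-p[...,2]>50)
    for nm,c,h in(("L",(540,-233),132),("M",(482,-381),124),("S",(524,-103),116)):
        m=(d>0)&(Z>h-8)&(Z<h+6)&(np.hypot(X-c[0],Y-c[1])<45)&wood
        Q=W[m]; r=cv2.minAreaRect(Q[:,:2].astype(np.float32)); print(nm,m.sum(),"grip top",Q.mean(0).round(1),[np.round(v,1) for v in r])
        H={"L":80,"M":64,"S":48}[nm]
        m=(d>0)&(Z>H-4)&(Z<H+5)&(np.hypot(X-c[0],Y-c[1])<75)
        Q=W[m]; r=cv2.minAreaRect(Q[:,:2].astype(np.float32)); print("   box top",[np.round(v,1) for v in r])
go([600,210,380],76)
E
```

```text
top prong yaw -11.160347 tip [np.float64(510.15000685780194), np.float64(231.00573848541066)] at x=600 y 213.27957 resid 2.854228383336976
 z med 203.98064294143182 z top85 206.02634834408173
L 68 grip top [ 541.3 -234.4  132.3] [array([ 541.8, -234.7]), array([22.9, 26.4]), np.float64(18.0)]
   box top [array([ 532.8, -237.2]), array([ 39.6, 100.4]), np.float64(16.4)]
M 66 grip top [ 483.7 -384.2  123.8] [array([ 483.3, -384.4]), array([20.5, 24.4]), np.float64(1.0)]
   box top [array([ 472.7, -385.1]), array([40., 85.]), np.float64(1.8)]
S 57 grip top [ 523.4 -105.   116.1] [array([ 523.4, -104.9]), array([27.8, 23.4]), np.float64(73.0)]
   box top [array([ 514.5, -101.5]), array([67.9, 39.9]), np.float64(70.9)]
scene prong yaw -10.995589 tip [np.float64(513.243924760308), np.float64(234.10729968283516)] at x=600 y 217.25056 resid 3.0961117584956916
 z med 203.55966569739735 z top85 206.30293475382814
L 64 grip top [ 544.6 -231.4  130.5] [array([ 542.4, -232.1]), array([25.8, 27.2]), np.float64(14.1)]
   box top [array([ 535.9, -234.9]), array([ 43.9, 102.5]), np.float64(16.5)]
M 61 grip top [ 484.7 -380.9  122.8] [array([ 484.1, -381. ]), array([26.2, 30.4]), np.float64(14.2)]
   box top [array([ 474.7, -382.4]), array([42.9, 85.2]), np.float64(2.9)]
S 57 grip top [ 527.1 -102.4  114.3] [array([ 524.9, -102. ]), array([26.6, 23.4]), np.float64(72.1)]
   box top [array([516.6, -98.8]), array([68.2, 41.8]), np.float64(69.1)]
units: shift in present frame [-5.23 12.03 -3.73] | turn [-0.    0.01 -1.51] | shift in goal frame [-6.76 11.24 -3.73]
```

Call:
apply_moves:
  series:
    - [-0.44,1,-0.15,0,0,0,0]
    - [-0.44,1,-0.15,0,0,0,0]
    - [-0.44,1,-0.15,0,0,0,0]
    - [-0.44,1,-0.15,0,0,0,0]
    - [-0.44,1,-0.15,0,0,0,0]
    - [-0.44,1,-0.15,0,0,0,0]
    - [-0.44,1,-0.15,0,0,0,0]
    - [-0.44,1,-0.15,0,0,0,0]

```text
time_s: 0.9
eef_pos: [476.2, 331.4, 279.3]
tool_rot: [0.827, 0.563, -0.0, -0.0]
wrist_force: [1.0, 0.8, -0.5]
grip_width: 1.0
```

Call:
apply_moves:
  series:
    - [-0.44,1,0,0,0,0,0]
    - [-0.44,1,0,0,0,0,0]
    - [-0.44,1,0,0,0,0,0]
    - [-0.44,0.9,0,0,0,0,0]
    - [0,0,0,0,0,-1,0]
    - [0,0,0,0,0,-1,0]
    - [0,0,0,0,0,0,0]
    - [0,0,0,0,0,0,0]

```text
time_s: 1.7
eef_pos: [594.4, 210.2, 279.0]
tool_rot: [0.775, 0.632, -0.0, -0.0]
wrist_force: [-0.9, 0.4, -0.5]
grip_width: 1.001
```

```bash
cat >> h.py <<'E'
def wrist(save):
    s=sense(); p,d=read_camera("wrist"); cv2.imwrite(save,p[...,::-1])
    m=camera_model("wrist"); K=np.array(m["intrinsics"]); A=np.array(m["tool_from_camera"])
    v,u=np.mgrid[0:400,0:640]; a=u-K[0,2]; b=v-K[1,2]; r=np.hypot(a,b)/K[0,0]; sc=np.where(r>1e-9,np.tan(r)/np.maximum(r,1e-9),1)/K[0,0]
    P=np.stack([a*sc*d,-b*sc*d,-d],-1).reshape(-1,3)
    T=P@A[:3,:3].T+A[:3,3]
    W=R.from_quat(s["tool_rot"]).apply(T)+np.array(s["eef_pos"])
    return p,d,W.reshape(400,640,3)
E
python3 - <<'E'
from h import *
st(); p,d,W=wrist("pics/w1.png"); np.savez("w1",p=p,d=d,W=W)
X,Y,Z=np.moveaxis(W,-1,0)
m=(d>0)&(Z>190)&(Z<215)&(X>490)&(X<690)&(abs(Y-215)<40)
Q=W[m]; print(len(Q))
for x in range(510,690,15):
    q=Q[abs(Q[:,0]-x)<5]
    if len(q): print(x,len(q),"y",q[:,1].min().round(1),q[:,1].max().round(1),"z top",np.percentile(q[:,2],90).round(1))
E
```

```text
t 1.7 tcp [594.4 210.2 279. ] yaw 78.33 tilt z [-5.e-04 -2.e-04 -1.e+00] F [-0.95  0.4  -0.5 ] w 85.1
3037
510 86 y 227.1 235.4 z top 209.0
525 156 y 224.9 233.7 z top 205.5
540 158 y 221.6 230.8 z top 205.4
555 156 y 218.5 227.7 z top 205.6
570 149 y 215.5 224.7 z top 205.5
585 146 y 212.4 221.8 z top 205.4
600 138 y 209.3 218.9 z top 205.6
615 221 y 200.7 223.0 z top 205.3
630 99 y 204.8 213.1 z top 205.7
645 95 y 201.8 210.3 z top 205.7
660 92 y 198.9 207.4 z top 205.5
675 399 y 186.9 210.3 z top 208.7
```

View pics/w1.png

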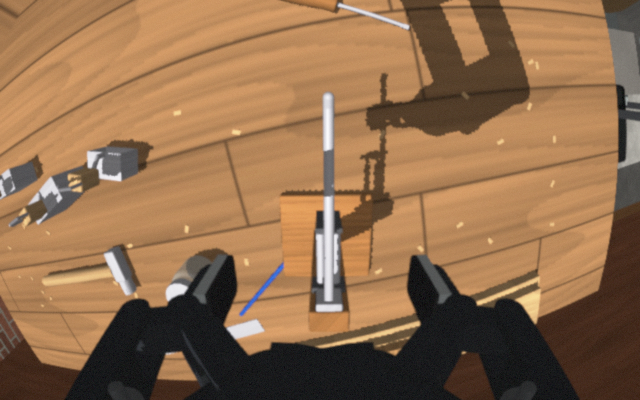

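The wrist view shows the prong from its tip at (328,97) to the post at (328,300), with the stop plate near (328,215). The prong axis follows y ≈ 229.3 − 0.1937·(x − 525), so its yaw is −11°, and its axis is at z ≈ 201.5. Next is the large pan.

Run:
```python
from h import *
f=np.load("w1.npz"); W=f["W"]; d=f["d"]; u=np.array([np.cos(np.radians(-10.96)),np.sin(np.radians(-10.96))]); v=np.array([-u[1],u[0]])
o=np.array([525,229.3]); s=(W[...,:2]-o)@u; t=(W[...,:2]-o)@v; Z=W[...,2]
m=(d>0)&(abs(t)<4)&(Z>196); print("tip s",s[m].min())
m=(d>0)&(abs(t)>6)&(abs(t)<10)&(Z>180)&(Z<200)&(s<140)&(s>40); print("stop plate s",np.percentile(s[m],[1,10,50,90,99]).round(1),m.sum(), "z", Z[m].max())
m=(d>0)&(abs(t)>10)&(abs(t)<16)&(Z>195)&(Z<222)&(s>120); print("post s",np.percentile(s[m],[1,5,50]) if m.sum() else None)
go([543,-233,270],106.4)
```

```text
tip s -15.752559902922126
stop plate s [88.9 89.3 90.1 92.9 93.8] 95 z 193.6043292110205
post s [152.72544525 153.69646122 168.23134947]
units: shift in present frame [-11.12   0.98   0.23] | turn [-0.    0.   -5.61] | shift in goal frame [-10.27  -4.36   0.23]
```

Call:
apply_moves:
  series:
    - [-1,0.09,0,0,0,0,0]
    - [-1,0.09,0,0,0,0,0]
    - [-1,0.09,0,0,0,0,0]
    - [-1,0.09,0,0,0,0,0]
    - [-1,0.09,0,0,0,0,0]
    - [-1,0.09,0,0,0,0,0]
    - [-1,0.09,0,0,0,0,0]
    - [-1,0.09,0,0,0,0,0]

```text
time_s: 2.55
eef_pos: [558.5, -110.2, 279.5]
tool_rot: [0.775, 0.632, 0.0, 0.0]
wrist_force: [1.5, -0.5, 0.6]
grip_width: 0.997
```

Call:
apply_moves:
  series:
    - [-1,0.09,0,0,0,0,0]
    - [-1,0.09,0,0,0,0,0]
    - [-1,0.09,0,0,0,-1,0]
    - [0,0,0,0,0,-1,0]
    - [0,0,0,0,0,-1,0]
    - [0,0,0,0,0,-1,0]
    - [0,0,0,0,0,-1,0]
    - [0,0,0,0,0,-0.6,0]

```text
time_s: 3.35
eef_pos: [545.5, -228.5, 279.3]
tool_rot: [0.598, 0.802, -0.0, -0.0]
wrist_force: [0.5, 0.6, 0.4]
grip_width: 1.005
```

Call:
apply_moves:
  series:
    - [0,0,0,0,0,0,0]
    - [0,0,0,0,0,0,0]

```text
time_s: 3.55
eef_pos: [545.5, -228.5, 279.3]
tool_rot: [0.599, 0.8, -0.0, 0.0]
wrist_force: [-0.3, 0.6, 0.2]
grip_width: 1.0
```

```bash
cat >> h.py <<'E'
def pan(W,d,c,H,g,p):
    X,Y,Z=np.moveaxis(W,-1,0)
    near=(d>0)&(np.hypot(X-c[0],Y-c[1])<75)
    out=[]
    for nm,m in(("box top",near&(abs(Z-H)<4)),("grip top",near&(abs(Z-g)<4)&(p[...,0].astype(int)-p[...,2]>50)),("eye",near&(Z>g+15)&(Z<g+40))):
        Q=W[m]
        if len(Q)>5: print(nm,m.sum(),"z",np.median(Q[:,2]).round(1),"mean",Q.mean(0).round(1),[np.round(v,1) for v in cv2.minAreaRect(Q[:,:2].astype(np.float32))])
E
python3 - <<'E'
from h import *
st(); p,d,W=wrist("pics/w2.png"); pan(W,d,(541,-234),80,132,p)
go([542,-234,100],106.4)
E
```

```text
t 3.55 tcp [ 545.5 -228.5  279.3] yaw 106.35 tilt z [ 0. -0. -1.] F [-0.33  0.57  0.23] w 85.0
box top 2593 z 80.2 mean [ 530.8 -237.9   80.2] [array([ 533. , -237.4]), array([40.6, 99.8]), np.float64(16.2)]
grip top 424 z 132.0 mean [ 537.6 -235.9  131.9] [array([ 540.9, -234.8]), array([22.9, 26.5]), np.float64(16.2)]
eye 192 z 159.1 mean [ 540.9 -234.6  158.8] [array([ 541.4, -235.1]), array([ 5.3, 28.1]), np.float64(15.6)]
units: shift in present frame [-0.11 -0.12  4.48] | turn [ 0.    0.   -0.01] | shift in goal frame [-0.11 -0.12  4.48]
```

Call:
apply_moves:
  series:
    - [-0.13,-0.15,1,0,0,0,0]
    - [0,0,1,0,0,0,0]
    - [0,0,1,0,0,0,0]
    - [0,0,0.8,0,0,0,0]
    - [0,0,0.5,0,0,0,0]
    - [0,0,0.18,0,0,0,0]
    - [0,0,0,0,0,0,255]
    - [0,0,0,0,0,0,255]
  grip_force: 50

```text
time_s: 4.4
eef_pos: [542.0, -235.8, 101.2]
tool_rot: [0.599, 0.801, 0.0, 0.001]
wrist_force: [0.4, -0.5, 0.4]
grip_width: 0.693
```

Call:
apply_moves:
  series:
    - [0,0,0,0,0,0,255]
    - [0,0,0,0,0,0,255]
    - [0,0,0,0,0,0,255]
    - [0,0,0,0,0,0,255]

```text
time_s: 4.8
eef_pos: [541.9, -235.6, 101.3]
tool_rot: [0.599, 0.801, 0.0, 0.001]
wrist_force: [-1.0, 1.9, 7.1]
grip_width: 0.324
```

```bash
python3 -c "
from h import *
st()"
```

```text
t 4.8 tcp [ 541.9 -235.6  101.3] yaw 106.46 tilt z [ 1.8e-03 -5.0e-04 -1.0e+00] F [-1.05  1.94  7.1 ] w 27.5
```

Call:
apply_moves:
  series:
    - [0,0,-0.3,0,0,0,255]
    - [0,0,-0.7,0,0,0,255]
    - [0,0,-0.8,0,0,0.9,255]
    - [0,0,-0.9,0,0,0.9,255]
    - [0,0,-0.9,0,0,1,255]
    - [0,0,-0.6,0,0,1,255]
    - [0,0,-0.3,0,0,1,255]
    - [0,0,0,0,0,0.68,255]

```text
time_s: 5.6
eef_pos: [541.9, -235.9, 283.3]
tool_rot: [0.772, 0.635, 0.001, 0.002]
wrist_force: [0.0, -0.1, -3.4]
grip_width: 0.323
```

Call:
apply_moves:
  series:
    - [0,0,0,0,0,0,255]
    - [0,0,0,0,0,0,255]

```text
time_s: 5.8
eef_pos: [540.8, -235.4, 280.1]
tool_rot: [0.771, 0.637, -0.0, -0.0]
wrist_force: [-0.3, -0.1, -3.7]
grip_width: 0.319
```

```bash
python3 -c "
from h import *
st(); go([456,242.7,280],79.04)"
```

```text
t 5.8 tcp [ 540.8 -235.4  280.1] yaw 79.17 tilt z [-6.e-04  2.e-04 -1.e+00] F [-0.31 -0.07 -3.73] w 27.1
units: shift in present frame [ 1.134e+01 -4.330e+00  1.000e-02] | turn [-0.01 -0.    0.03] | shift in goal frame [11.33 -4.35  0.  ]
```

Call:
apply_moves:
  series:
    - [0.3,-0.11,0,0,0,0,255]
    - [0.6,-0.23,0,0,0,0,255]
    - [0.95,-0.36,0,0,0,0,255]
    - [0.95,-0.36,0,0,0,0,255]
    - [0.95,-0.36,0,0,0,0,255]
    - [0.95,-0.36,0,0,0,0,255]
    - [0.95,-0.36,0,0,0,0,255]
    - [0.95,-0.36,0,0,0,0,255]

```text
time_s: 6.6
eef_pos: [491.8, 44.8, 279.9]
tool_rot: [0.771, 0.637, -0.0, -0.0]
wrist_force: [1.6, -0.5, -3.1]
grip_width: 0.316
```

Call:
apply_moves:
  series:
    - [0.95,-0.36,0,0,0,0,255]
    - [0.95,-0.36,0,0,0,0,255]
    - [0.95,-0.37,0,0,0,0,255]
    - [0.95,-0.37,0.3,0,0,0,255]
    - [0.6,-0.23,0.6,0,0,0,255]
    - [0.3,-0.11,0.9,0,0,0,255]
    - [0,0,0.8,0,0,0,255]
    - [0,0,0.3,0,0,0,255]

```text
time_s: 7.4
eef_pos: [455.2, 240.7, 161.1]
tool_rot: [0.771, 0.637, -0.003, -0.001]
wrist_force: [-1.0, -0.1, -3.0]
grip_width: 0.32
```

Call:
apply_moves:
  series:
    - [0,0,0,0,0,0,255]
    - [0,0,0,0,0,0,255]

```text
time_s: 7.6
eef_pos: [458.6, 241.1, 165.1]
tool_rot: [0.771, 0.636, 0.0, 0.0]
wrist_force: [-0.1, -0.9, -3.0]
grip_width: 0.32
```

Run:
```python
from h import *
st(); p,d,W=wrist("pics/w3.png"); go([456,242.7,160],79.04); X,Y,Z=np.moveaxis(W,-1,0)
m=(d>0)&(Z>195)&(Z<212)&(X>500)&(X<690)&(abs(Y-215)<40); Q=W[m]
for x in range(500,690,20):
    q=Q[abs(Q[:,0]-x)<5]
    if len(q): print(x,len(q),"y",q[:,1].min().round(1),q[:,1].max().round(1),"z top",np.percentile(q[:,2],90).round(1))
m=(d>0)&(np.hypot(X-456,Y-242.7)<40)&(Z>200)&(Z<230); Q=W[m]; print("eye",m.sum(),Q.mean(0).round(1),"zmax",np.percentile(Q[:,2],98) )
```

```text
t 7.6 tcp [458.6 241.1 165.1] yaw 79.06 tilt z [ 8.e-04  5.e-04 -1.e+00] F [-0.11 -0.87 -3.01] w 27.2
units: shift in present frame [ 0.02 -0.08  0.14] | turn [ 0.02 -0.02  0.  ] | shift in goal frame [ 0.02 -0.08  0.14]
eye 7824 [453.3 244.3 217.3] zmax 228.51360022097464
```

View pics/w3.png

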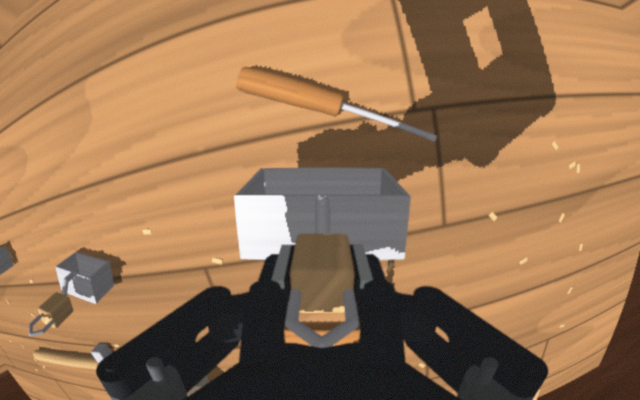

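The picture shows the large pan level in the gripper with its eye at (322,330), centred. The apex height agrees with the plan, so I'm threading now.

Call:
apply_moves:
  series:
    - [0.02,0,0.09,0,0,0,255]
    - [0,0.3,0,0,0,0,255]
    - [0,0.4,0,0,0,0,255]
    - [0,0.4,0,0,0,0,255]
    - [0,0.3,0,0,0,0,255]
    - [0,0.2,0,0,0,0,255]
    - [0,0,0,0,0,0,255]

```text
time_s: 8.35
eef_pos: [522.3, 229.2, 160.3]
tool_rot: [0.772, 0.636, 0.0, 0.0]
wrist_force: [-0.4, 0.4, -3.2]
grip_width: 0.318
```

```bash
cat >> h.py <<'E'
def al():
    u=np.array([np.cos(np.radians(-10.96)),np.sin(np.radians(-10.96))]); s=sense(); q=np.array(s["eef_pos"])[:2]-[525,229.3]; f=np.array(s["wrist_force"])
    print("along",(q@u).round(2),"lateral",(q@[-u[1],u[0]]).round(2),"F along",(f[:2]@u).round(2),"F lat",(f[:2]@[-u[1],u[0]]).round(2),"Fz",f[2].round(2),"torque",np.round(s["wrist_torque"],2))
E
python3 -c "
from h import *
st(); al()"
```

```text
t 8.35 tcp [522.3 229.2 160.3] yaw 79.01 tilt z [ 2.e-04  0.e+00 -1.e+00] F [-0.43  0.43 -3.23] w 27.1
along -2.61 lateral -0.6 F along -0.51 F lat 0.34 Fz -3.23 torque [ 0.04  0.04 -0.01]
```

Call:
apply_moves:
  series:
    - [0.01,0.3,0,0,0,0,255]
    - [0,0.4,0,0,0,0,255]
    - [0,0.4,0,0,0,0,255]
    - [0,0.3,0,0,0,0,255]
    - [0,0.1,0,0,0,0,255]
    - [0,0.1,0,0,0,0,255]
    - [0,0,0,0,0,0,255]

```text
time_s: 9.05
eef_pos: [584.1, 217.7, 160.3]
tool_rot: [0.771, 0.636, -0.0, -0.0]
wrist_force: [-0.4, 0.1, -3.3]
grip_width: 0.325
```

```bash
python3 -c "
from h import *
st(); al()"
```

```text
t 9.05 tcp [584.1 217.7 160.3] yaw 79.06 tilt z [-3.e-04 -1.e-04 -1.e+00] F [-0.44  0.07 -3.3 ] w 27.6
along 60.21 lateral -0.16 F along -0.45 F lat -0.01 Fz -3.3 torque [ 0.03  0.01 -0.05]
```

Call:
apply_moves:
  series:
    - [0,0.1,0,0,0,0,255]
    - [0,0.1,0,0,0,0,255]
    - [0,0,0,0,0,0,255]

```text
time_s: 9.35
eef_pos: [592.3, 216.4, 160.6]
tool_rot: [0.771, 0.637, 0.0, 0.0]
wrist_force: [0.7, 0.9, -3.2]
grip_width: 0.319
```

```bash
python3 -c "
from h import *
al()"
```

```text
along 68.51 lateral 0.09 F along 0.53 F lat 1.03 Fz -3.17 torque [-0.01 -0.01 -0.01]
```

Call:
apply_moves:
  series:
    - [0,0.05,0,0,0,0,255]
    - [0,0.05,0,0,0,0,255]
    - [0,0,0,0,0,0,255]

```text
time_s: 9.65
eef_pos: [596.0, 215.5, 160.5]
tool_rot: [0.771, 0.637, 0.0, 0.0]
wrist_force: [0.5, -0.0, -2.5]
grip_width: 0.321
```

Call:
apply_moves:
  series:
    - [0,0.05,0,0,0,0,255]
    - [0,0,0,0,0,0,255]

```text
time_s: 9.85
eef_pos: [597.9, 215.2, 160.5]
tool_rot: [0.771, 0.637, 0.0, 0.0]
wrist_force: [-0.0, -0.2, -3.3]
grip_width: 0.319
```

Call:
apply_moves:
  series:
    - [0,0.03,0,0,0,0,255]
    - [0,0,0,0,0,0,255]

```text
time_s: 10.05
eef_pos: [599.0, 214.9, 160.5]
tool_rot: [0.771, 0.637, 0.0, 0.0]
wrist_force: [-0.3, -0.4, -3.1]
grip_width: 0.322
```

```bash
python3 -c "
from h import *
al()"
```

```text
along 75.39 lateral -0.05 F along -0.21 F lat -0.48 Fz -3.09 torque [ 0.03  0.   -0.01]
```

Call:
apply_moves:
  series:
    - [0,0.03,0,0,0,0,255]
    - [0,0,0,0,0,0,255]

```text
time_s: 10.25
eef_pos: [600.2, 214.7, 160.5]
tool_rot: [0.771, 0.637, 0.0, 0.0]
wrist_force: [0.8, -0.3, -3.5]
grip_width: 0.322
```

Call:
apply_moves:
  series:
    - [0,0.03,0,0,0,0,255]
    - [0,0,0,0,0,0,255]

```text
time_s: 10.45
eef_pos: [601.3, 214.5, 160.4]
tool_rot: [0.771, 0.637, -0.0, -0.0]
wrist_force: [0.5, 0.2, -4.0]
grip_width: 0.319
```

Call:
apply_moves:
  series:
    - [0,0.02,0,0,0,0,255]
    - [0,0,0,0,0,0,255]

```text
time_s: 10.65
eef_pos: [601.7, 214.4, 160.4]
tool_rot: [0.771, 0.637, -0.0, -0.0]
wrist_force: [-2.4, -0.2, -2.5]
grip_width: 0.317
```

```bash
python3 -c "
from h import *
al()"
```

```text
along 78.13 lateral -0.08 F along -2.28 F lat -0.69 Fz -2.54 torque [ 0.04  0.31 -0.02]
```

Call:
apply_moves:
  series:
    - [0,-0.03,0,0,0,0,255]
    - [0,0,0.1,0,0,0,255]
    - [0,0,0.08,0,0,0,255]
    - [0,0,0,0,0,0,255]

```text
time_s: 11.05
eef_pos: [600.5, 214.4, 152.6]
tool_rot: [0.771, 0.637, -0.0, -0.0]
wrist_force: [0.4, 0.1, -3.4]
grip_width: 0.319
```

Call:
apply_moves:
  series:
    - [0,0,0.05,0,0,0,255]
    - [0,0,0,0,0,0,255]

```text
time_s: 11.25
eef_pos: [600.8, 214.5, 151.0]
tool_rot: [0.771, 0.637, -0.0, -0.0]
wrist_force: [-0.6, -0.7, -3.0]
grip_width: 0.32
```

Call:
apply_moves:
  series:
    - [0,0,0.03,0,0,0,255]
    - [0,0,0,0,0,0,255]

```text
time_s: 11.45
eef_pos: [600.8, 214.5, 150.0]
tool_rot: [0.771, 0.637, -0.0, -0.0]
wrist_force: [-0.0, 0.5, -3.3]
grip_width: 0.322
```

```bash
python3 -c "
from h import *
st();al()"
```

```text
t 11.45 tcp [600.8 214.5 150. ] yaw 79.07 tilt z [-2.e-04 -1.e-04 -1.e+00] F [-0.05  0.46 -3.3 ] w 27.3
along 77.2 lateral -0.08 F along -0.13 F lat 0.44 Fz -3.3 torque [-0.   -0.03  0.01]
```

Call:
apply_moves:
  series:
    - [0,0,0.03,0,0,0,255]
    - [0,0,0,0,0,0,255]

```text
time_s: 11.65
eef_pos: [600.8, 214.5, 148.8]
tool_rot: [0.771, 0.637, -0.0, -0.0]
wrist_force: [0.6, -0.2, -2.8]
grip_width: 0.322
```

Call:
apply_moves:
  series:
    - [0,0,0.03,0,0,0,255]
    - [0,0,0,0,0,0,255]

```text
time_s: 11.85
eef_pos: [600.8, 214.5, 147.6]
tool_rot: [0.771, 0.637, -0.0, 0.0]
wrist_force: [0.9, -0.5, -3.1]
grip_width: 0.323
```

Call:
apply_moves:
  series:
    - [0,0,0.02,0,0,0,255]
    - [0,0,0,0,0,0,255]

```text
time_s: 12.05
eef_pos: [600.9, 214.5, 146.9]
tool_rot: [0.771, 0.637, 0.0, 0.0]
wrist_force: [-0.0, -0.7, -0.8]
grip_width: 0.319
```

Call:
apply_moves:
  series:
    - [0,0.02,0.01,0,0,0,255]
    - [0,0,0,0,0,0,255]

```text
time_s: 12.25
eef_pos: [601.5, 214.4, 146.5]
tool_rot: [0.771, 0.636, -0.0, -0.0]
wrist_force: [-2.4, -0.8, -0.9]
grip_width: 0.321
```

Call:
apply_moves:
  series:
    - [0,0.01,0.01,0,0,0,255]
    - [0,0,0,0,0,0,255]

```text
time_s: 12.45
eef_pos: [601.7, 214.3, 146.1]
tool_rot: [0.771, 0.637, -0.0, -0.0]
wrist_force: [-3.7, -0.3, -0.1]
grip_width: 0.322
```

```bash
python3 -c "
from h import *
st();al()"
```

```text
t 12.45 tcp [601.7 214.3 146.1] yaw 79.07 tilt z [-7.e-04 -1.e-04 -1.e+00] F [-3.71 -0.25 -0.13] w 27.4
along 78.13 lateral -0.11 F along -3.6 F lat -0.95 Fz -0.13 torque [ 0.01  0.43 -0.02]
```

Call:
apply_moves:
  series:
    - [0,-0.01,0,0,0,0,255]
    - [0,0,0,0,0,0,170]
    - [0,0,0,0,0,0,150]
    - [0,0,0,0,0,0,110]
    - [0,0,0,0,0,0,90]
    - [0,0,0,0,0,0,90]

```text
time_s: 13.05
eef_pos: [601.8, 214.5, 146.2]
tool_rot: [0.771, 0.637, 0.0, 0.0]
wrist_force: [0.2, -0.5, 0.6]
grip_width: 0.648
```

Call:
apply_moves:
  series:
    - [0,0,-0.2,0,0,0,90]
    - [0,0,-0.5,0,0,0,90]
    - [0,0,-0.9,0,0,0,60]
    - [0,0,-0.9,0,0,0,30]
    - [0,0,-0.6,0,0,0,0]
    - [0,0,-0.2,0,0,0,0]
    - [0,0,0,0,0,0,0]

```text
time_s: 13.75
eef_pos: [602.1, 214.6, 279.3]
tool_rot: [0.771, 0.637, 0.001, 0.0]
wrist_force: [-0.2, -0.4, -0.7]
grip_width: 1.002
```

```bash
cat >> h.py <<'E'
def hung(W,d):
    a=np.radians(-10.96); u=np.array([np.cos(a),np.sin(a)]); v=np.array([-u[1],u[0]])
    q=W[...,:2]-[525,229.3]; s=q@u; t=q@v; Z=W[...,2]
    return s,t,Z
E
python3 - <<'E'
from h import *
st(); p,d,W=wrist("pics/w4.png"); s,t,Z=hung(W,d)
m=(d>0)&(abs(t)>6)&(abs(t)<13)&(Z>196)&(Z<216)&(s>20)&(s<110); print("eye s",np.percentile(s[m],[5,50,95]).round(1),"z",np.median(Z[m]),m.sum())
m=(d>0)&(abs(t)>5)&(abs(t)<13)&(Z>173)&(Z<183)&(s>20)&(s<110); print("grip top s",np.percentile(s[m],[3,50,97]).round(1),"t",t[m].min().round(1),t[m].max().round(1),"z",np.median(Z[m]),m.sum())
m=(d>0)&(abs(t)<60)&(Z>115)&(Z<135)&(s>0)&(s<110); print("box top s",np.percentile(s[m],[1,50,99]).round(1),"t",t[m].min().round(1),t[m].max().round(1),"z pct",np.percentile(Z[m],[5,50,95]),m.sum())
E
```

```text
t 13.75 tcp [602.1 214.6 279.3] yaw 79.07 tilt z [ 2.2e-03  7.0e-04 -1.0e+00] F [-0.21 -0.39 -0.7 ] w 85.1
eye s [75.2 77.1 79.7] z 201.03769109754597 120
grip top s [66.2 73.7 89.7] t -12.5 12.6 z 176.62693986730238 368
box top s [47.7 64.8 86.8] t -50.4 50.4 z pct [123.29349772 124.75829172 125.95017776] 3184
```

View pics/w4.png

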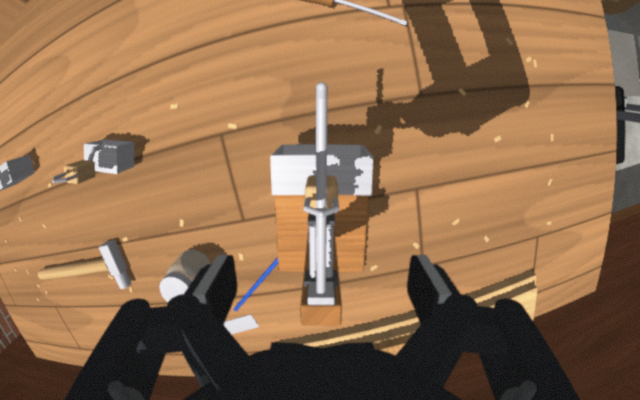

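The picture shows the large pan hanging straight, with its eye at (320,207) and its grip against the stop. It measures s ≈ 77.3, as felt. Next is the middle pan.

```bash
python3 -c "
from h import *
go([482.5,-384.5,270],92)"
```

```text
units: shift in present frame [-15.26  -0.08   0.19] | turn [-0.    0.   -2.59] | shift in goal frame [-14.86  -3.49   0.19]
```

Call:
apply_moves:
  series:
    - [-0.6,0,0,0,0,0,0]
    - [-1,0,0,0,0,0,0]
    - [-1,0,0,0,0,0,0]
    - [-1,0,0,0,0,0,0]
    - [-1,0,0,0,0,0,0]
    - [-1,0,0,0,0,0,0]
    - [-1,0,0,0,0,0,0]
    - [-1,0,0,0,0,0,0]

```text
time_s: 14.6
eef_pos: [542.4, -85.4, 276.0]
tool_rot: [0.771, 0.637, -0.001, -0.001]
wrist_force: [0.7, -0.2, 0.0]
grip_width: 1.004
```

Call:
apply_moves:
  series:
    - [-1,0,0,0,0,0,0]
    - [-1,0,0,0,0,0,0]
    - [-1,0,0,0,0,0,0]
    - [-1,0,0,0,0,0,0]
    - [-1,0,0,0,0,0,0]
    - [-1,0,0,0,0,0,0]
    - [-1,0,0,0,0,0,0]
    - [-0.66,0,0,0,0,0,0]

```text
time_s: 15.4
eef_pos: [484.3, -386.8, 275.7]
tool_rot: [0.772, 0.636, -0.001, -0.001]
wrist_force: [0.6, 0.3, -0.6]
grip_width: 1.004
```

Call:
apply_moves:
  series:
    - [0,0,0,0,0,-1,0]
    - [0,0,0,0,0,-1,0]
    - [0,0,0,0,0,-0.6,0]
    - [0,0,0,0,0,0,0]
    - [0,0,0,0,0,0,0]

```text
time_s: 15.9
eef_pos: [485.4, -384.5, 276.6]
tool_rot: [0.695, 0.719, -0.0, -0.001]
wrist_force: [0.2, -0.3, 1.1]
grip_width: 0.997
```

Run:
```python
from h import *
st(); p,d,W=wrist("pics/w5.png"); pan(W,d,(482.5,-384.5),64,124,p)
go([482,-384.7,93],92)
```

```text
t 15.9 tcp [ 485.4 -384.5  276.6] yaw 91.97 tilt z [-0.0017  0.0014 -1.    ] F [ 0.21 -0.34  1.14] w 84.7
box top 1869 z 64.3 mean [ 471.  -385.3   64.3] [array([ 473.3, -385.6]), array([40.3, 83. ]), np.float64(3.3)]
grip top 403 z 124.1 mean [ 478.1 -385.5  123.9] [array([ 481.8, -384.8]), array([23. , 27.8]), np.float64(2.0)]
eye 174 z 151.3 mean [ 481.6 -385.   151.1] [array([ 482.1, -384.8]), array([ 5.5, 27.7]), np.float64(3.8)]
units: shift in present frame [-0.01 -0.08  4.6 ] | turn [-0.02 -0.01 -0.  ] | shift in goal frame [-0.   -0.09  4.6 ]
```

Call:
apply_moves:
  series:
    - [-0.01,-0.08,1,0,0,-0.2,0]
    - [0,0,1,0,0,0,0]
    - [0,0,1,0,0,0,0]
    - [0,0,0.9,0,0,0,0]
    - [0,0,0.5,0,0,0,0]
    - [0,0,0.18,0,0,0,60]
    - [0,0,0,0,0,0,255]
    - [0,0,0,0,0,0,255]

```text
time_s: 16.75
eef_pos: [483.3, -385.9, 95.9]
tool_rot: [0.688, 0.726, 0.0, 0.001]
wrist_force: [0.2, -0.0, 0.3]
grip_width: 0.514
```

Call:
apply_moves:
  series:
    - [0,0,0,0,0,0,255]
    - [0,0,0,0,0,0,255]
    - [0,0,0,0,0,0,255]
    - [0,0,0,0,0,0,255]

```text
time_s: 17.15
eef_pos: [483.5, -386.0, 96.4]
tool_rot: [0.688, 0.726, 0.0, 0.001]
wrist_force: [-0.8, 1.3, 7.0]
grip_width: 0.323
```

```bash
python3 -c "
from h import *
st(); go([456,242.7,280],79.04)"
```

```text
t 17.15 tcp [ 483.5 -386.    96.4] yaw 93.06 tilt z [ 0.002  -0.0014 -1.    ] F [-0.81  1.32  7.04] w 27.4
units: shift in present frame [15.72  0.16 -4.61] | turn [0.02 0.01 2.8 ] | shift in goal frame [15.3  -3.66 -4.59]
```

Call:
apply_moves:
  series:
    - [0,0,-0.3,0,0,0,255]
    - [0,0,-0.7,0,0,0.9,255]
    - [0,0,-0.9,0,0,1,255]
    - [0,0,-0.9,0,0,0.9,255]
    - [0.3,-0.07,-0.9,0,0,0,255]
    - [0.6,-0.14,-0.6,0,0,0,255]
    - [0.96,-0.23,-0.2,0,0,0,255]
    - [0.96,-0.23,0,0,0,0,255]

```text
time_s: 17.95
eef_pos: [478.1, -269.1, 277.5]
tool_rot: [0.772, 0.636, 0.001, 0.002]
wrist_force: [0.8, 0.7, -2.4]
grip_width: 0.319
```

Call:
apply_moves:
  series:
    - [0.96,-0.23,0,0,0,0,255]
    - [0.96,-0.23,0,0,0,0,255]
    - [0.96,-0.23,0,0,0,0,255]
    - [0.96,-0.23,0,0,0,0,255]
    - [0.96,-0.23,0,0,0,0,255]
    - [0.96,-0.23,0,0,0,0,255]
    - [0.96,-0.23,0,0,0,0,255]
    - [0.96,-0.23,0,0,0,0,255]

```text
time_s: 18.75
eef_pos: [463.2, 47.4, 275.7]
tool_rot: [0.771, 0.636, 0.0, 0.0]
wrist_force: [0.6, 0.9, -1.8]
grip_width: 0.32
```

Call:
apply_moves:
  series:
    - [0.96,-0.23,0,0,0,0,255]
    - [0.96,-0.23,0,0,0,0,255]
    - [0.96,-0.23,0,0,0,0,255]
    - [0.96,-0.23,0,0,0,0,255]
    - [0.6,-0.14,0.4,0,0,0,255]
    - [0.3,-0.07,0.8,0,0,0,255]
    - [0,0,0.9,0,0,0,255]
    - [0,0,0.6,0,0,0,255]

```text
time_s: 19.55
eef_pos: [454.2, 240.8, 165.5]
tool_rot: [0.771, 0.637, -0.001, -0.0]
wrist_force: [-0.2, -0.2, -2.0]
grip_width: 0.319
```

Call:
apply_moves:
  series:
    - [0,0,0,0,0,0,255]
    - [0,0,0,0,0,0,255]

```text
time_s: 19.75
eef_pos: [455.5, 240.7, 167.7]
tool_rot: [0.771, 0.637, -0.0, 0.0]
wrist_force: [-0.2, 0.9, -0.8]
grip_width: 0.318
```

Run:
```python
from h import *
st(); al(); go([456,242.7,163],79.04)
p,d,W=wrist("pics/w6.png"); s,t,Z=hung(W,d); e=sense()["eef_pos"][2]
m=(d>0)&(abs(t)<20)&(Z>e+33)&(Z<e+66)&(s<-35)&(s>-110); print("eye s",np.percentile(s[m],[5,50,95]).round(1),"t",np.percentile(t[m],[1,99]).round(1),"zmax",np.percentile(Z[m],98),m.sum())
```

```text
t 19.75 tcp [455.5 240.7 167.7] yaw 79.06 tilt z [-0.e+00 -1.e-04 -1.e+00] F [-0.2   0.88 -0.81] w 27.1
along -70.41 lateral -2.01 F along -0.36 F lat 0.83 Fz -0.81 torque [ 0.01 -0.02 -0.03]
units: shift in present frame [0.05 0.   0.12] | turn [0. 0. 0.] | shift in goal frame [0.05 0.   0.12]
eye s [-83.8 -74.  -70.2] t [-19.7  19.6] zmax 233.37030581759768 3231
```

Call:
apply_moves:
  series:
    - [0.05,0,0.12,0,0,0,255]
    - [0,0.3,0,0,0,0,255]
    - [0,0.4,0,0,0,0,255]
    - [0,0.4,0,0,0,0,255]
    - [0,0.3,0,0,0,0,255]
    - [0,0.2,0,0,0,0,255]
    - [0,0,0,0,0,0,255]

```text
time_s: 20.5
eef_pos: [519.8, 230.2, 161.9]
tool_rot: [0.772, 0.636, 0.0, 0.0]
wrist_force: [1.1, -0.0, -2.5]
grip_width: 0.322
```

```bash
python3 -c "
from h import *
st(); al()"
```

```text
t 20.5 tcp [519.8 230.2 161.9] yaw 79.01 tilt z [ 2.e-04 -0.e+00 -1.e+00] F [ 1.06 -0.04 -2.54] w 27.4
along -5.28 lateral -0.15 F along 1.05 F lat 0.16 Fz -2.54 torque [ 0.01  0.   -0.03]
```

Call:
apply_moves:
  series:
    - [0,0.3,0,0,0,0,255]
    - [0,0.3,0,0,0,0,255]
    - [0,0.2,0,0,0,0,255]
    - [0,0,0.1,0,0,0,255]
    - [0,0,0.1,0,0,0,255]
    - [0,0,0.05,0,0,0,255]
    - [0,0,0,0,0,0,255]

```text
time_s: 21.2
eef_pos: [549.2, 224.4, 151.5]
tool_rot: [0.771, 0.637, -0.001, -0.0]
wrist_force: [-0.7, 1.2, -1.2]
grip_width: 0.321
```

Call:
apply_moves:
  series:
    - [0,0,0.03,0,0,0,255]
    - [0,0,0,0,0,0,255]

```text
time_s: 21.4
eef_pos: [549.8, 224.5, 150.8]
tool_rot: [0.771, 0.637, -0.0, -0.0]
wrist_force: [-0.1, -0.4, -2.0]
grip_width: 0.321
```

Call:
apply_moves:
  series:
    - [0,0,0.03,0,0,0,255]
    - [0,0,0,0,0,0,255]

```text
time_s: 21.6
eef_pos: [549.9, 224.5, 149.6]
tool_rot: [0.771, 0.637, -0.0, 0.0]
wrist_force: [0.6, -0.1, -1.8]
grip_width: 0.322
```

Call:
apply_moves:
  series:
    - [0,0,0.02,0,0,0,255]
    - [0,0,0,0,0,0,255]

```text
time_s: 21.8
eef_pos: [550.0, 224.4, 148.8]
tool_rot: [0.771, 0.637, -0.0, 0.0]
wrist_force: [-0.1, -0.1, -2.8]
grip_width: 0.321
```

```bash
python3 -c "
from h import *
st(); al()"
```

```text
t 21.8 tcp [550.  224.4 148.8] yaw 79.07 tilt z [ 0.e+00 -1.e-04 -1.e+00] F [-0.11 -0.12 -2.83] w 27.3
along 25.45 lateral -0.01 F along -0.08 F lat -0.14 Fz -2.83 torque [ 0.01 -0.06  0.03]
```

Call:
apply_moves:
  series:
    - [0,0,0.015,0,0,0,255]
    - [0,0,0,0,0,0,255]

```text
time_s: 22.0
eef_pos: [550.0, 224.5, 148.3]
tool_rot: [0.771, 0.637, 0.0, 0.0]
wrist_force: [0.3, -0.6, -1.8]
grip_width: 0.315
```

Call:
apply_moves:
  series:
    - [0,0,0.015,0,0,0,255]
    - [0,0,0,0,0,0,255]

```text
time_s: 22.2
eef_pos: [550.0, 224.5, 147.7]
tool_rot: [0.771, 0.637, 0.0, 0.0]
wrist_force: [-0.7, -0.0, 0.0]
grip_width: 0.318
```

Call:
apply_moves:
  series:
    - [0,0,0.015,0,0,0,255]
    - [0,0,0,0,0,0,255]

```text
time_s: 22.4
eef_pos: [550.1, 224.5, 147.1]
tool_rot: [0.771, 0.637, 0.0, 0.0]
wrist_force: [-1.0, 0.1, 0.9]
grip_width: 0.325
```

```bash
python3 -c "
from h import *
st(); al()"
```

```text
t 22.4 tcp [550.1 224.5 147.1] yaw 79.07 tilt z [ 2.e-04  0.e+00 -1.e+00] F [-0.99  0.08  0.9 ] w 27.6
along 25.52 lateral 0.03 F along -0.98 F lat -0.11 Fz 0.9 torque [-0.04 -0.    0.02]
```

Call:
apply_moves:
  series:
    - [0,0.1,-0.01,0,0,0,255]
    - [0,0.1,0,0,0,0,255]
    - [0,0.1,0,0,0,0,255]
    - [0,0,0,0,0,0,255]

```text
time_s: 22.8
eef_pos: [562.9, 222.1, 147.6]
tool_rot: [0.771, 0.636, 0.001, 0.0]
wrist_force: [1.8, -0.3, -0.5]
grip_width: 0.319
```

```bash
python3 -c "
from h import *
st(); al()"
```

```text
t 22.8 tcp [562.9 222.1 147.6] yaw 79.06 tilt z [ 1.2e-03  1.0e-04 -1.0e+00] F [ 1.76 -0.34 -0.51] w 27.1
along 38.54 lateral 0.1 F along 1.79 F lat -0.0 Fz -0.51 torque [-0.12 -0.13  0.06]
```

Call:
apply_moves:
  series:
    - [0,0.1,0,0,0,0,255]
    - [0,0.1,0,0,0,0,255]
    - [0,0.1,0,0,0,0,255]
    - [0,0,0,0,0,0,255]

```text
time_s: 23.2
eef_pos: [574.6, 219.8, 147.6]
tool_rot: [0.771, 0.637, 0.0, 0.0]
wrist_force: [1.8, -0.9, 0.6]
grip_width: 0.318
```

```bash
python3 -c "
from h import *
st(); al()"
```

```text
t 23.2 tcp [574.6 219.8 147.6] yaw 79.06 tilt z [ 0.0013  0.     -1.    ] F [ 1.77 -0.93  0.63] w 27.1
along 50.49 lateral 0.11 F along 1.91 F lat -0.58 Fz 0.63 torque [-0.08 -0.2  -0.01]
```

Call:
apply_moves:
  series:
    - [0,0.04,0,0,0,0,255]
    - [0,0,0,0,0,0,255]

```text
time_s: 23.4
eef_pos: [575.4, 219.6, 147.5]
tool_rot: [0.771, 0.637, 0.0, 0.0]
wrist_force: [0.2, -1.0, -0.5]
grip_width: 0.32
```

Call:
apply_moves:
  series:
    - [0,0.03,0,0,0,0,255]
    - [0,0,0,0,0,0,255]

```text
time_s: 23.6
eef_pos: [576.3, 219.4, 147.5]
tool_rot: [0.771, 0.637, 0.0, 0.0]
wrist_force: [-0.0, -0.9, -0.3]
grip_width: 0.318
```

Call:
apply_moves:
  series:
    - [0,0.02,0,0,0,0,255]
    - [0,0,0,0,0,0,255]

```text
time_s: 23.8
eef_pos: [577.0, 219.3, 147.5]
tool_rot: [0.771, 0.637, -0.0, -0.0]
wrist_force: [-0.6, 0.1, -0.6]
grip_width: 0.318
```

```bash
python3 -c "
from h import *
st(); al()"
```

```text
t 23.8 tcp [577.  219.3 147.5] yaw 79.07 tilt z [-1.e-04 -0.e+00 -1.e+00] F [-0.63  0.07 -0.58] w 27.0
along 53.01 lateral 0.03 F along -0.63 F lat -0.05 Fz -0.58 torque [-0.04  0.12 -0.02]
```

Call:
apply_moves:
  series:
    - [0,0.025,0,0,0,0,255]
    - [0,0,0,0,0,0,255]

```text
time_s: 24.0
eef_pos: [578.1, 219.0, 147.5]
tool_rot: [0.771, 0.637, -0.0, 0.0]
wrist_force: [-1.4, -0.5, 0.4]
grip_width: 0.318
```

Call:
apply_moves:
  series:
    - [0,0.025,0,0,0,0,255]
    - [0,0,0,0,0,0,255]

```text
time_s: 24.2
eef_pos: [579.0, 218.8, 147.4]
tool_rot: [0.771, 0.637, -0.0, -0.0]
wrist_force: [-2.4, -0.5, 0.4]
grip_width: 0.321
```

Call:
apply_moves:
  series:
    - [0,0.02,0,0,0,0,255]
    - [0,0,0,0,0,0,255]

```text
time_s: 24.4
eef_pos: [579.3, 218.7, 147.4]
tool_rot: [0.771, 0.637, -0.0, -0.0]
wrist_force: [-4.2, 0.7, 1.0]
grip_width: 0.321
```

```bash
python3 -c "
from h import *
st(); al()"
```

```text
t 24.4 tcp [579.3 218.7 147.4] yaw 79.06 tilt z [-1.1e-03 -1.0e-04 -1.0e+00] F [-4.18  0.68  0.97] w 27.3
along 55.37 lateral -0.05 F along -4.24 F lat -0.12 Fz 0.97 torque [0.02 0.64 0.05]
```

Call:
apply_moves:
  series:
    - [0,-0.01,-0.005,0,0,0,255]
    - [0,0,0,0,0,0,170]
    - [0,0,0,0,0,0,150]
    - [0,0,0,0,0,0,110]
    - [0,0,0,0,0,0,90]
    - [0,0,0,0,0,0,90]

```text
time_s: 25.0
eef_pos: [579.7, 218.8, 147.8]
tool_rot: [0.771, 0.637, 0.0, 0.0]
wrist_force: [-0.2, 0.6, -0.5]
grip_width: 0.648
```

Call:
apply_moves:
  series:
    - [0,0,-0.2,0,0,0,90]
    - [0,0,-0.5,0,0,0,90]
    - [0,0,-0.9,0,0,0,60]
    - [0,0,-0.9,0,0,0,30]
    - [0,0,-0.6,0,0,0,0]
    - [0,0,-0.2,0,0,0,0]
    - [0,0,0,0,0,0,0]

```text
time_s: 25.7
eef_pos: [579.9, 219.0, 280.9]
tool_rot: [0.771, 0.637, 0.001, 0.0]
wrist_force: [-0.1, 0.6, -0.2]
grip_width: 0.999
```

```bash
cat >> h.py <<'E'
def prof(W,d):
    s,t,Z=hung(W,d)
    m=(d>0)&(abs(t)>6)&(abs(t)<13)&(Z>194)&(Z<216)&(s>-5)&(s<110); h,e=np.histogram(s[m],np.arange(-5,111,2)); print("eye hist",[(e[i]+1,h[i]) for i in range(len(h)) if h[i]>4])
    m=(d>0)&(abs(t)>5)&(abs(t)<13)&(Z>168)&(Z<184)&(s>-5)&(s<100); print("grip tops s",np.percentile(s[m],[1,50,99]).round(1),"z",np.percentile(Z[m],[10,50,90]).round(1))
    for nm,a,b in(("L",43,50),("M",35,42),("S",0,34)):
        m=(d>0)&(abs(t)>a)&(abs(t)<b)&(Z>80)&(Z<140)&(s>-20)&(s<100)
        if m.sum()>5: print(nm,"box s",np.percentile(s[m],[1,99]).round(1),"t",t[m].min().round(1),t[m].max().round(1),"ztop",np.percentile(Z[m],98).round(1))
E
python3 - <<'E'
from h import *
st(); p,d,W=wrist("pics/w7.png"); prof(W,d); go([523.2,-104.5,270],70)
E
```

```text
t 25.7 tcp [579.9 219.  280.9] yaw 79.07 tilt z [ 2.3e-03  9.0e-04 -1.0e+00] F [-0.06  0.64 -0.23] w 84.9
eye hist [(np.int64(50), np.int64(35)), (np.int64(52), np.int64(53)), (np.int64(54), np.int64(29)), (np.int64(76), np.int64(73)), (np.int64(78), np.int64(40)), (np.int64(80), np.int64(14))]
grip tops s [41.1 66.5 90.2] z [173.7 175.5 177.1]
L box s [48.6 88.6] t -50.0 50.0 ztop 124.9
M box s [25.2 88.6] t -42.0 42.0 ztop 124.9
S box s [25.4 88.1] t -34.0 34.0 ztop 124.9
units: shift in present frame [-8.2   0.16  0.23] | turn [ 0.   -0.    1.81] | shift in goal frame [-8.07  1.45  0.23]
```

View pics/w7.png

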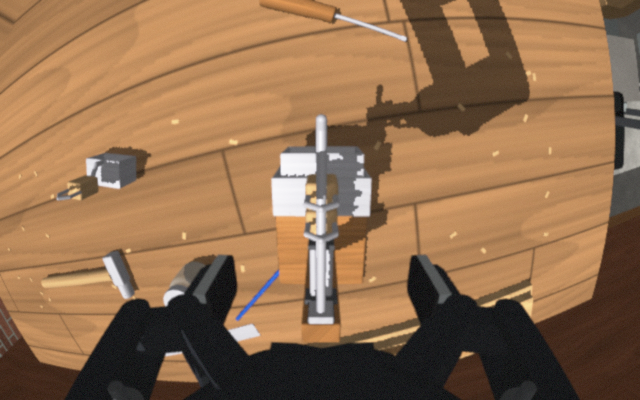

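The picture shows the middle pan nested in the large one. Their eyes are at (320,205) and (320,235), and the grips are touching. Next is the smallest pan.

Call:
apply_moves:
  series:
    - [-0.6,0,0,0,0,0,0]
    - [-1,0,0,0,0,0,0]
    - [-1,0.03,0,0,0,0,0]
    - [-1,0.03,0,0,0,0,0]
    - [-1,0.03,0,0,0,0,0]
    - [-1,0.03,0,0,0,0,0]
    - [-1,0.03,0,0,0,0,0]
    - [-1,0,0,0,0,0,0]

```text
time_s: 26.55
eef_pos: [526.3, -82.2, 277.7]
tool_rot: [0.771, 0.637, -0.001, -0.001]
wrist_force: [0.2, -1.2, 0.4]
grip_width: 1.004
```

Call:
apply_moves:
  series:
    - [-0.6,0,0,0,0,0,0]
    - [0,0,0,0,0,0.9,0]
    - [0,0,0,0,0,0.8,0]
    - [0,0,0,0,0,0,0]
    - [0,0,0,0,0,0,0]

```text
time_s: 27.05
eef_pos: [522.5, -104.2, 278.4]
tool_rot: [0.816, 0.578, -0.001, -0.001]
wrist_force: [0.2, 0.8, 0.2]
grip_width: 0.996
```

Run:
```python
from h import *
st(); p,d,W=wrist("pics/w8.png"); pan(W,d,(523.2,-104.5),48,116,p)
go([523.2,-104.5,85],70.5)
```

```text
t 27.05 tcp [ 522.5 -104.2  278.4] yaw 70.69 tilt z [-2.2e-03  5.0e-04 -1.0e+00] F [0.21 0.8  0.19] w 84.6
box top 1331 z 48.2 mean [ 511.8 -100.3   48.2] [array([ 514. , -101.4]), array([68., 40.]), np.float64(70.8)]
grip top 380 z 116.0 mean [ 520.1 -103.4  115.9] [array([ 523.2, -103.9]), array([26.8, 23.3]), np.float64(70.2)]
eye 158 z 143.2 mean [ 522.7 -103.9  143. ] [array([ 523.3, -104.1]), array([26.9,  5.7]), np.float64(70.9)]
units: shift in present frame [-0.    0.02  4.84] | turn [-0.02  0.    0.04] | shift in goal frame [-0.    0.01  4.84]
```

Call:
apply_moves:
  series:
    - [0,0.01,1,0,0,0,0]
    - [0,0,1,0,0,0,0]
    - [0,0,1,0,0,0,0]
    - [0,0,1,0,0,0,0]
    - [0,0,0.6,0,0,0,0]
    - [0,0,0.28,0,0,0,60]
    - [0,0,0,0,0,0,255]
    - [0,0,0,0,0,0,255]

```text
time_s: 27.9
eef_pos: [524.3, -104.6, 85.4]
tool_rot: [0.816, 0.578, 0.0, 0.0]
wrist_force: [-0.6, -0.0, 0.8]
grip_width: 0.519
```

Call:
apply_moves:
  series:
    - [0,0,0,0,0,0,255]
    - [0,0,0,0,0,0,255]
    - [0,0,0,0,0,0,255]
    - [0,0,0,0,0,0,255]

```text
time_s: 28.3
eef_pos: [524.8, -104.9, 86.0]
tool_rot: [0.816, 0.578, 0.001, 0.001]
wrist_force: [-0.1, -0.9, 7.1]
grip_width: 0.319
```

```bash
python3 -c "
from h import *
st(); go([456,242.7,280],79.04)"
```

```text
t 28.3 tcp [ 524.8 -104.9   86. ] yaw 70.57 tilt z [ 3.e-03 -7.e-04 -1.e+00] F [-0.05 -0.87  7.14] w 27.1
units: shift in present frame [ 7.62 -4.5  -4.86] | turn [ 0.04 -0.   -1.69] | shift in goal frame [ 8.2  -3.34 -4.85]
```

Call:
apply_moves:
  series:
    - [0,0,-0.3,0,0,0,255]
    - [0,0,-0.7,0,0,-0.5,255]
    - [0,0,-0.9,0,0,-0.7,255]
    - [0,0,-0.9,0,0,-0.5,255]
    - [0.3,-0.12,-0.9,0,0,0,255]
    - [0.6,-0.24,-0.6,0,0,0,255]
    - [0.91,-0.37,-0.3,0,0,0,255]
    - [0.91,-0.37,0,0,0,0,255]

```text
time_s: 29.1
eef_pos: [501.4, 11.5, 271.6]
tool_rot: [0.772, 0.636, 0.002, 0.001]
wrist_force: [-0.6, 0.0, -2.1]
grip_width: 0.322
```

Call:
apply_moves:
  series:
    - [0.91,-0.37,0,0,0,0,255]
    - [0.91,-0.37,0,0,0,0,255]
    - [0.91,-0.37,0,0,0,0,255]
    - [0.91,-0.37,0,0,0,0,255]
    - [0.95,-0.37,0,0,0,0,255]
    - [0.6,-0.24,0.4,0,0,0,255]
    - [0.3,-0.12,0.7,0,0,0,255]
    - [0,0,0.8,0,0,0,255]

```text
time_s: 29.9
eef_pos: [455.8, 245.2, 193.3]
tool_rot: [0.771, 0.637, 0.002, 0.0]
wrist_force: [0.2, -0.9, -2.5]
grip_width: 0.32
```

Call:
apply_moves:
  series:
    - [0,0,0.6,0,0,0,255]
    - [0,0,0.2,0,0,0,255]
    - [0,0,0,0,0,0,255]
    - [0,0,0,0,0,0,255]

```text
time_s: 30.3
eef_pos: [456.5, 243.3, 161.8]
tool_rot: [0.771, 0.636, 0.001, 0.0]
wrist_force: [0.3, 0.9, -1.1]
grip_width: 0.32
```

Run:
```python
from h import *
st(); al(); go([456,242.7,158.5],79.04)
```

```text
t 30.3 tcp [456.5 243.3 161.8] yaw 79.06 tilt z [ 1.4e-03  8.0e-04 -1.0e+00] F [ 0.28  0.91 -1.11] w 27.2
along -69.94 lateral 0.68 F along 0.11 F lat 0.94 Fz -1.11 torque [-0.   -0.04  0.05]
units: shift in present frame [-0.02 -0.01  0.08] | turn [ 0.01 -0.01  0.  ] | shift in goal frame [-0.02 -0.01  0.08]
```

Call:
apply_moves:
  series:
    - [-0.02,0,0.08,0,0,0,255]
    - [0,0.3,0,0,0,0,255]
    - [0,0.4,0,0,0,0,255]
    - [0,0.4,0,0,0,0,255]
    - [0,0.3,0,0,0,0,255]
    - [0,0.2,0,0,0,0,255]
    - [0,0,0,0,0,0,255]

```text
time_s: 31.0
eef_pos: [519.7, 229.7, 157.1]
tool_rot: [0.772, 0.636, 0.0, 0.0]
wrist_force: [0.1, -0.8, -2.1]
grip_width: 0.32
```

```bash
python3 -c "
from h import *
st(); al()"
```

```text
t 31.0 tcp [519.7 229.7 157.1] yaw 79.01 tilt z [ 2.e-04  0.e+00 -1.e+00] F [ 0.11 -0.78 -2.07] w 27.2
along -5.28 lateral -0.57 F along 0.25 F lat -0.74 Fz -2.07 torque [0.03 0.01 0.03]
```

Threaded freely. Now move in and lower it; contact should come at TCP z ≈ 145–146.

Call:
apply_moves:
  series:
    - [0.01,0.15,0,0,0,0,255]
    - [0,0.12,0,0,0,0,255]
    - [0,0,0.1,0,0,0,255]
    - [0,0,0.1,0,0,0,255]
    - [0,0,0.04,0,0,0,255]
    - [0,0,0,0,0,0,255]

```text
time_s: 31.6
eef_pos: [528.6, 228.4, 147.2]
tool_rot: [0.771, 0.637, -0.0, -0.0]
wrist_force: [0.2, -0.0, -1.6]
grip_width: 0.32
```

Call:
apply_moves:
  series:
    - [0,0,0.025,0,0,0,255]
    - [0,0,0,0,0,0,255]

```text
time_s: 31.8
eef_pos: [529.1, 228.5, 146.7]
tool_rot: [0.771, 0.637, -0.0, 0.0]
wrist_force: [1.7, 0.2, -1.4]
grip_width: 0.322
```

Call:
apply_moves:
  series:
    - [0,0,0.02,0,0,0,255]
    - [0,0,0,0,0,0,255]

```text
time_s: 32.0
eef_pos: [529.1, 228.4, 145.9]
tool_rot: [0.771, 0.637, 0.0, -0.0]
wrist_force: [-0.3, 0.5, -2.4]
grip_width: 0.314
```

Call:
apply_moves:
  series:
    - [0,0,0.015,0,0,0,255]
    - [0,0,0,0,0,0,255]

```text
time_s: 32.2
eef_pos: [529.1, 228.4, 145.2]
tool_rot: [0.771, 0.637, -0.0, 0.0]
wrist_force: [0.5, -0.7, -2.0]
grip_width: 0.328
```

```bash
python3 -c "
from h import *
st(); al()"
```

```text
t 32.2 tcp [529.1 228.4 145.2] yaw 79.07 tilt z [-1.e-04 -1.e-04 -1.e+00] F [ 0.54 -0.68 -2.01] w 27.9
along 4.2 lateral -0.09 F along 0.66 F lat -0.56 Fz -2.01 torque [-0.04 -0.02  0.01]
```

Call:
apply_moves:
  series:
    - [0,0,0.015,0,0,0,255]
    - [0,0,0,0,0,0,255]

```text
time_s: 32.4
eef_pos: [529.2, 228.4, 144.7]
tool_rot: [0.771, 0.637, 0.0, 0.0]
wrist_force: [-0.5, -0.4, -0.6]
grip_width: 0.319
```

Call:
apply_moves:
  series:
    - [0,0,0.015,0,0,0,255]
    - [0,0,0,0,0,0,255]

```text
time_s: 32.6
eef_pos: [529.2, 228.4, 144.1]
tool_rot: [0.771, 0.637, 0.0, 0.0]
wrist_force: [-0.1, -0.1, -0.2]
grip_width: 0.317
```

Call:
apply_moves:
  series:
    - [0,0,0.015,0,0,0,255]
    - [0,0,0,0,0,0,255]

```text
time_s: 32.8
eef_pos: [529.2, 228.5, 143.5]
tool_rot: [0.771, 0.637, 0.0, 0.0]
wrist_force: [-0.5, 0.7, -0.7]
grip_width: 0.322
```

```bash
python3 -c "
from h import *
st(); al()"
```

```text
t 32.8 tcp [529.2 228.5 143.5] yaw 79.07 tilt z [ 1.e-04  0.e+00 -1.e+00] F [-0.55  0.74 -0.7 ] w 27.4
along 4.28 lateral -0.03 F along -0.68 F lat 0.62 Fz -0.7 torque [-0.03 -0.02  0.01]
```

Call:
apply_moves:
  series:
    - [0,0.1,0,0,0,0,255]
    - [0,0.1,0,0,0,0,255]
    - [0,0.1,0,0,0,0,255]
    - [0,0,0,0,0,0,255]

```text
time_s: 33.2
eef_pos: [542.1, 226.1, 143.6]
tool_rot: [0.771, 0.636, 0.001, 0.0]
wrist_force: [1.2, -0.7, -0.7]
grip_width: 0.321
```

```bash
python3 -c "
from h import *
st(); al()"
```

```text
t 33.2 tcp [542.1 226.1 143.6] yaw 79.06 tilt z [ 1.4e-03  2.0e-04 -1.0e+00] F [ 1.22 -0.71 -0.65] w 27.3
along 17.41 lateral 0.09 F along 1.33 F lat -0.47 Fz -0.65 torque [-0.1  -0.17 -0.03]
```

Call:
apply_moves:
  series:
    - [0,0.1,0,0,0,0,255]
    - [0,0.1,0,0,0,0,255]
    - [0,0.05,0,0,0,0,255]
    - [0,0,0,0,0,0,255]

```text
time_s: 33.6
eef_pos: [551.5, 224.2, 143.6]
tool_rot: [0.771, 0.637, 0.0, 0.0]
wrist_force: [1.5, -1.2, 0.2]
grip_width: 0.322
```

```bash
python3 -c "
from h import *
st(); al()"
```

```text
t 33.6 tcp [551.5 224.2 143.6] yaw 79.07 tilt z [ 0.001  0.    -1.   ] F [ 1.48 -1.23  0.15] w 27.4
along 26.96 lateral 0.01 F along 1.69 F lat -0.93 Fz 0.15 torque [-0.13 -0.13  0.03]
```

Call:
apply_moves:
  series:
    - [0,0.05,0,0,0,0,255]
    - [0,0,0,0,0,0,255]

```text
time_s: 33.8
eef_pos: [553.1, 223.8, 143.6]
tool_rot: [0.771, 0.637, 0.0, 0.0]
wrist_force: [0.9, -1.5, 1.2]
grip_width: 0.32
```

Call:
apply_moves:
  series:
    - [0,0.04,0,0,0,0,255]
    - [0,0,0,0,0,0,255]

```text
time_s: 34.0
eef_pos: [554.4, 223.6, 143.5]
tool_rot: [0.771, 0.637, 0.0, 0.0]
wrist_force: [-0.3, -0.3, 0.9]
grip_width: 0.318
```

Call:
apply_moves:
  series:
    - [0,0.02,0,0,0,0,255]
    - [0,0,0,0,0,0,255]

```text
time_s: 34.2
eef_pos: [554.9, 223.5, 143.5]
tool_rot: [0.771, 0.637, -0.0, -0.0]
wrist_force: [-1.5, 0.1, 0.1]
grip_width: 0.321
```

Call:
apply_moves:
  series:
    - [0,0.02,0,0,0,0,255]
    - [0,0,0,0,0,0,255]

```text
time_s: 34.4
eef_pos: [555.4, 223.3, 143.3]
tool_rot: [0.771, 0.637, -0.0, -0.0]
wrist_force: [-3.3, -0.3, 2.0]
grip_width: 0.317
```

```bash
python3 -c "
from h import *
st(); al()"
```

```text
t 34.4 tcp [555.4 223.3 143.3] yaw 79.06 tilt z [-1.e-03 -1.e-04 -1.e+00] F [-3.25 -0.3   1.96] w 27.0
along 30.99 lateral -0.15 F along -3.13 F lat -0.91 Fz 1.96 torque [ 0.02  0.48 -0.01]
```

Call:
apply_moves:
  series:
    - [0,0.02,-0.015,0,0,0,255]
    - [0,0,0,0,0,0,255]

```text
time_s: 34.6
eef_pos: [556.2, 223.1, 143.8]
tool_rot: [0.771, 0.637, -0.0, -0.0]
wrist_force: [-3.9, 1.8, -1.1]
grip_width: 0.318
```

Call:
apply_moves:
  series:
    - [0,-0.015,0,0,0,0,255]
    - [0,0,0,0,0,0,170]
    - [0,0,0,0,0,0,150]
    - [0,0,0,0,0,0,110]
    - [0,0,0,0,0,0,90]
    - [0,0,0,0,0,0,90]

```text
time_s: 35.2
eef_pos: [556.2, 223.3, 144.2]
tool_rot: [0.771, 0.637, 0.0, 0.0]
wrist_force: [-0.5, -0.5, -0.0]
grip_width: 0.645
```

Call:
apply_moves:
  series:
    - [0,0,-0.2,0,0,0,90]
    - [0,0,-0.5,0,0,0,90]
    - [0,0,-0.9,0,0,0,60]
    - [0,0,-0.9,0,0,0,30]
    - [0,0,-0.6,0,0,0,0]
    - [0,0,-0.3,0,0,0,0]
    - [0,0,0,0,0,0,0]
    - [0,0,0,0,0,0,0]

```text
time_s: 36.0
eef_pos: [555.5, 223.1, 279.1]
tool_rot: [0.771, 0.637, -0.001, -0.0]
wrist_force: [0.6, -0.2, -0.2]
grip_width: 1.001
```

Run:
```python
from h import *
st(); p,d,W=wrist("pics/w9.png"); prof(W,d)
s,t,Z=hung(W,d)
for nm,a,b in(("M",36,41),("S",12,33)):
    m=(d>0)&(abs(t)>a)&(abs(t)<b)&(Z>85)&(Z<140)&(s>-20)&(s<60); print(nm,"front s",np.percentile(s[m],[1,5]).round(1))
m=(d>0)&(abs(t)<35)&(s<22)&(Z>85)&(Z<130); print("S t",t[m].min(),t[m].max(),"z",np.percentile(Z[m],98))
m=(d>0)&(abs(t)<45)&(s<46)&(s>26)&(Z>85)&(Z<130); print("M t",t[m].min(),t[m].max())
p,d=read_camera("scene"); cv2.imwrite("pics/s9.png",cv2.resize(p[190:340,280:480],(800,600),interpolation=cv2.INTER_CUBIC)[...,::-1])
```

```text
t 36.0 tcp [555.5 223.1 279.1] yaw 79.07 tilt z [-1.1e-03 -5.0e-04 -1.0e+00] F [ 0.58 -0.19 -0.16] w 85.1
eye hist [(np.int64(26), np.int64(37)), (np.int64(28), np.int64(50)), (np.int64(30), np.int64(21)), (np.int64(50), np.int64(23)), (np.int64(52), np.int64(60)), (np.int64(54), np.int64(32)), (np.int64(76), np.int64(58)), (np.int64(78), np.int64(37)), (np.int64(80), np.int64(6))]
grip tops s [16.6 48.3 88.6] z [172.6 174.1 176.1]
L box s [48.5 88.1] t -50.0 50.0 ztop 123.7
M box s [24.8 87.9] t -42.0 42.0 ztop 123.7
S box s [ 0.4 87.1] t -34.0 34.0 ztop 123.6
M front s [24.8 25.5]
S front s [0.3 2.3]
S t -34.442674884959 33.79141597581223 z 107.41164923833784
M t -41.55737627702627 42.82175936063265
```

View pics/w9.png

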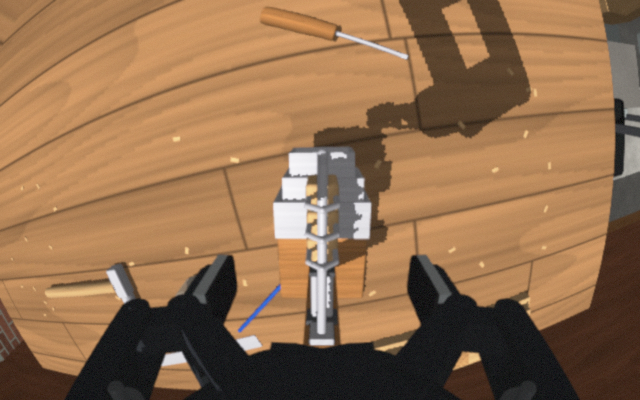

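View pics/s9.png

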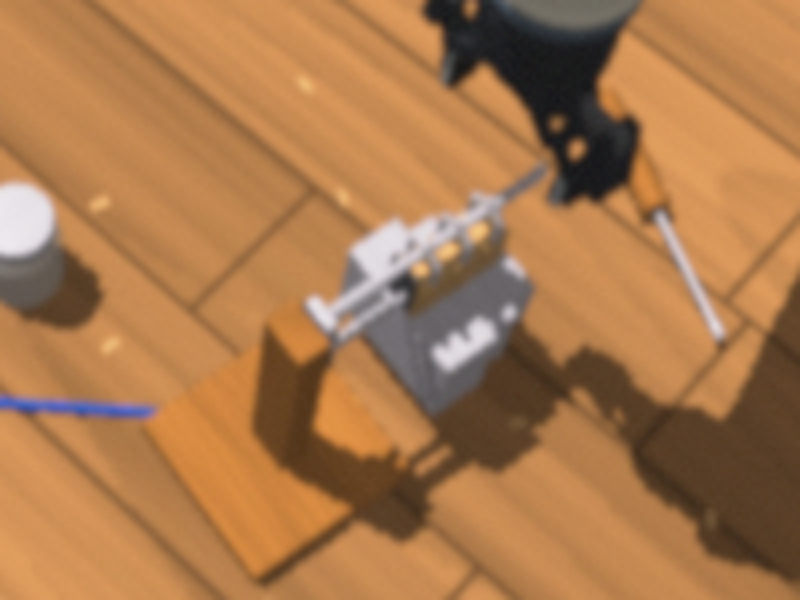

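The wrist view shows all three pans nested, with eyes at (322,207), (322,237) and (322,266). The scene crop shows the three grips face to face against the stop plate, with the jar and chisel undisturbed. The spacing is about 24 mm and the gripper is clear, so I'm handing in.

```bash
python3 -c "
from workcell import close_job
print(close_job())"
```

```text
the job is handed in; nothing more can be done
None
```

All three pans are hung on the hook, nested large, middle, small, with open sides towards the tip. I handed the job in at about 36 s, with the gripper empty and clear.

- **Placing:** Each pan was threaded without touching, then lowered until the prong took its weight. I slid each one back by feel until it met the stop or the grip behind. The push along the prong was about 4 N at most in any reading.
- **Spacing:** In the last wrist picture the eyes were at about 28, 52.5 and 77.5 mm along the prong. The pan fronts were at about 0.4, 24.8 and 48.5 mm. That is 24 to 25 mm apart against the 24 mm asked for; the excess is about the camera's accuracy, or a pan leaning by about 1°.
- **Bystanders:** The jar and chisel look unmoved in the last scene crop, and the mallet was never approached.
- **Not settled:** Force readings were noisy by about 1 N, and up to 1.9 N pulled towards the stop while I slid the middle and small pans. That did not affect the final contact. No check failed.

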